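Line up the reagent bottles by size

ROBOT

A 6-joint arm with a two-finger parallel gripper is mounted at the origin on the work surface. World frame = base frame: x ahead of the robot, y to its left, z up, the work surface at z = 0. Lengths are in m, angles in degrees, forces in N, time in s.
With the tool pointing down it reaches from about 0.3 to 0.75 m from the base axis. Payload 8.5 kg.
Tool frame: the origin (TCP) lies on the centre line of the jaws, within the pads' length; the fingertips stand 14 mm ahead of it and the grasp point (between the pads) lies 5 mm behind it; z points along the fingers, x is the direction in which the jaws open and shut, and the axes are right-handed (so a half turn about z gives the same grasp; the last joint's range is limited). The gripper opens to 85 mm and grips with 20 to 120 N. Pads are 22 mm wide; open, the fingers measure 114 mm over their backs; the gripper's body (76 mm by 85 mm) begins 54 mm behind the grasp point. The pads swing forward as they close: fully open they stand 13 mm farther back than shut.
Start: joints at [62.951, 21.807, 74.336, -0, 83.858, -12.336], TCP at [0.14, 0.532, 0.245] pointing down, gripper open.
Joint ranges: [-178.18, 178.18], [-50.72, 133.34], [12.68, 142.11], [-81.47, 261.47], [9.98, 163.14], [-165.26, 165.26]. Speed limits (degrees/s): [136.94, 136.94, 180, 180, 180, 180].

INTERFACE

Orientations are given as a 3x3 rotation matrix whose columns are the frame's x, y, z axes.
In Python, from rig import * gives the robot as it stands.
- The arm moves only by the shell command python3 -m crank 'ROWS' [FORCE]. ROWS is JSON, one flat list of numbers, 7 for each row, row after row: the turn, a rotation vector about the world's x, y, z in rad, then the shift along the world's x, y, z in m, then the opening in per cent of the stroke, from 0 (shut) to 100 (fully open). A call has 1 to 20 rows; each row shifts and turns the commanded pose from where the row before left it; what a row does not reach is not made up. A row lasts 1/10 s, in which the tool goes at most 50 mm and 8.59 degrees, less where a joint would pass 70% of its speed; a pose out of reach is approached as far as the arm can. A call is refused whole if a number of a shift passes 0.05 or a number of a turn 0.15, either way. A call with a gripper value outside its range is refused whole. The fingers move at their own pace and stop on an object; FORCE is the grip in N (left out, the last holds). Time passes only in rows, so rows that do not move let the fingers close. It gives the time, the measured TCP pose, the force and the opening at its end, in the units of the state.
- observe(): the state, without advancing time (a new reading comes with each control period).
- get_image(name): name is "scene" or "side" or "wrist"; returns a dict with "frame" (400x640x3 uint8, red, green, blue), "fov_y" (degrees; the focal length in pixels is half the picture's height over the tangent of half this angle, whatever the lens; pixels are square), "cx", "cy" (the principal point, pixels), "world_to_cam" (4x4, takes a point from world to camera coordinates). Camera axes: x right, y up, looking along -z (the intrinsics and any distortion apply to the point x, -y, -z); pixel columns grow to the right and rows downward; lengths in m; the calibration is good to about 2 mm. A picture is of the moment at which its call begins. There is no depth.
- close_job(): hands the job in, once; it reports no verdict.
The state is a dict: "time_s": time; "q": joint angles; "qvel": joint speeds; "joint_efforts": joint torques, N m; "position": TCP position; "tool_rot": TCP orientation; "ft_force": force on the tool from outside, world axes, zero at the start; "wrist_torque": the same for the moment, N m; "grip_width": finger opening in m.
Only numpy, scipy, OpenCV 4.12 (cv2) and the standard library are available. Lean on these libraries where they do the work, as an engineer would, in place of code of your own. Each camera call takes 0.05 s, during which the arm holds its last target. There are 200 camera calls.

TASK

Line up the four white red-capped reagent bottles by size in the grey drip dishes on the low wooden bench shelf, one in the middle of each dish: the biggest in the end dish on the balance's side, then each next smaller one, down to the smallest in the end dish on the orange tube rack's side. Keep the bottles upright, set them down gently without dropping them, and leave the balance and the tube rack where they are.

Things in the scene. Friction and masses are not known exactly. Their poses are not given: they have to be found in the camera images.
- bottle_250: The largest of the four loose wide-mouth reagent bottles: opaque white plastic, paper band, knurled red screw cap (closed). Body 61 mm in diameter, 135 mm high over the cap; cap 45 mm in diameter and 24 mm high, over a short sloping shoulder about 12 mm high. About 300 g. Origin at the centre of its underside, z up its axis. It starts upright on the bench and may be gripped by the cap from above.
- bottle_125: The second largest of the four loose wide-mouth reagent bottles: opaque white plastic, paper band, knurled red screw cap (closed). Body 50 mm in diameter, 108 mm high over the cap; cap 38 mm in diameter and 22 mm high, over a short sloping shoulder about 12 mm high. About 160 g. Origin at the centre of its underside, z up its axis. It starts upright on the bench and may be gripped by the cap from above.
- bottle_60: The second smallest of the four loose wide-mouth reagent bottles: opaque white plastic, paper band, knurled red screw cap (closed). Body 40 mm in diameter, 85 mm high over the cap; cap 32 mm in diameter and 20 mm high, over a short sloping shoulder about 12 mm high. About 85 g. Origin at the centre of its underside, z up its axis. It starts upright on the bench and may be gripped by the cap from above.
- bottle_30: The smallest of the four loose wide-mouth reagent bottles: opaque white plastic, paper band, knurled red screw cap (closed). Body 32 mm in diameter, 64 mm high over the cap; cap 26 mm in diameter and 18 mm high, over a short sloping shoulder about 12 mm high. About 45 g. Origin at the centre of its underside, z up its axis. It starts upright on the bench and may be gripped by the cap from above.
- dish_1: Shallow round grey drip dish, first from the robot's left (+y) in a row of four alike, about 100 mm apart, on a low wooden shelf. Fixed. 94 mm over the rim, flat floor 84 mm across, 4 mm thick, rim 6 mm above it. Origin at the centre of its underside, 20 mm above the bench: a bottle in it stands 4 mm above the origin. A thin guard rail, top 43 mm above the bench, runs some 56 mm beyond the row.
- dish_2: Shallow round grey drip dish, second from the robot's left (+y) in a row of four alike, about 100 mm apart, on a low wooden shelf. Fixed. 94 mm over the rim, flat floor 84 mm across, 4 mm thick, rim 6 mm above it. Origin at the centre of its underside, 20 mm above the bench: a bottle in it stands 4 mm above the origin. A thin guard rail, top 43 mm above the bench, runs some 56 mm beyond the row.
- dish_3: Shallow round grey drip dish, third from the robot's left (+y) in a row of four alike, about 100 mm apart, on a low wooden shelf. Fixed. 94 mm over the rim, flat floor 84 mm across, 4 mm thick, rim 6 mm above it. Origin at the centre of its underside, 20 mm above the bench: a bottle in it stands 4 mm above the origin. A thin guard rail, top 43 mm above the bench, runs some 56 mm beyond the row.
- dish_4: Shallow round grey drip dish, last, at the robot's right (-y), in a row of four alike, about 100 mm apart, on a low wooden shelf. Fixed. 94 mm over the rim, flat floor 84 mm across, 4 mm thick, rim 6 mm above it. Origin at the centre of its underside, 20 mm above the bench: a bottle in it stands 4 mm above the origin. A thin guard rail, top 43 mm above the bench, runs some 56 mm beyond the row.
- balance: Laboratory balance: low white box 220 x 180 mm, 51 mm high, with a round steel pan 120 mm across on top (64 mm above the bench) and grey panel with display in front. Stands past one end of the shelf, left or right. Origin at the centre of its underside. To be left where it stands.
- tube_rack: Orange plastic test-tube rack 105 x 210 mm, 62 mm high, with white-stoppered glass tubes standing in it up to 110 mm above the bench. Stands past the other end of the shelf from the balance. Origin at the centre of its underside. To be left where it stands.
Things that resemble listed ones, but are neither listed nor needed, are in the scene too. Leave any black or green look-alike of the bottle_60 alone. What is shaped like the bottle_125 but pink is not meant.

How it is judged (in metres and radians):
At the end, for the whole second after the job is handed in: Each bottle stands upright (within 0.08 rad), released and at rest on the floor of its own dish, its axis within 15 mm of the dish's centre; from the balance's end of the row to the tube rack's the order is largest, second largest, second smallest, smallest (((world y of balance above 0 m and horizontal distance between bottle_250 and dish_1 below 0.015 m and horizontal distance between bottle_125 and dish_2 below 0.015 m and horizontal distance between bottle_60 and dish_3 below 0.015 m and horizontal distance between bottle_30 and dish_4 below 0.015 m) or (world y of balance below 0 m and horizontal distance between bottle_250 and dish_4 below 0.015 m and horizontal distance between bottle_125 and dish_3 below 0.015 m and horizontal distance between bottle_60 and dish_2 below 0.015 m and horizontal distance between bottle_30 and dish_1 below 0.015 m)) and height (world z) of bottle_250 between 0.02 and 0.029 m and angle between each of bottle_250, bottle_125, bottle_60, bottle_30's own z axis and vertical below 0.08 rad and linear speed of each of bottle_250, bottle_125, bottle_60, bottle_30 below 0.02 m/s and height (world z) of bottle_125 between 0.02 and 0.029 m and height (world z) of bottle_60 between 0.02 and 0.029 m and height (world z) of bottle_30 between 0.02 and 0.029 m); the robot touches nothing.
It fails at once if a bottle is tipped more than 0.6 rad from upright (angle between any of bottle_250, bottle_125, bottle_60, bottle_30's own z axis and vertical above 0.6 rad).
It fails at once if a bottle is dropped: free of the fingers it moves faster than 0.5 m/s (a fall of about 13 mm) ((contact force between bottle_250 and the fingers below 0.01 N and linear speed of bottle_250 above 0.5 m/s) or (contact force between bottle_125 and the fingers below 0.01 N and linear speed of bottle_125 above 0.5 m/s) or (contact force between bottle_60 and the fingers below 0.01 N and linear speed of bottle_60 above 0.5 m/s) or (contact force between bottle_30 and the fingers below 0.01 N and linear speed of bottle_30 above 0.5 m/s)).
It fails at once if the balance or the tube rack is shifted more than 20 mm (distance of any of balance, tube_rack from where it was at the start of the episode above 0.02 m).
It also fails if it takes over 104 s, if anything falls off the work surface, if the arm or the gripper's body presses on something with over 40 N, if the wrist force passes 120 N, or if a joint passes its speed limit or range.

## Working session

There is one attempt and no reset: what is moved stays moved. The work goes in short steps, Python scripts to look and compute and a shell command to move; the robot and the scene stay as the last step left them, time stands still between calls to the robot, and variables do not carry over. Pictures are saved under pics/ and viewed, about 12 in all and at most 16, crops included, and the job is handed in when it is done.

```bash
mkdir -p pics; ls
python3 - <<'E'
from rig import *
import cv2
s=observe();print({k:s[k] for k in('time_s','position','tool_rot','grip_width','ft_force')})
for n in("scene","side","wrist"):
    d=get_image(n);cv2.imwrite(f"pics/{n}0.png",d["frame"][:,:,::-1]);print(n,{k:(v.tolist() if hasattr(v,'tolist') else v) for k,v in d.items() if k!="frame"})
E
```

```text
pics
{'time_s': 0.0, 'position': array([0.13957291, 0.53170707, 0.24470642]), 'tool_rot': array([[ 2.54006213e-01,  9.67202358e-01, -6.65438081e-04],
       [ 9.67201510e-01, -2.54006897e-01, -1.31731882e-03],
       [-1.44313973e-03, -3.09005553e-04, -9.99998911e-01]]), 'grip_width': 0.08509327274928076, 'ft_force': array([ 0.25442103,  0.06929293, -1.1650766 ])}
scene {'fov_y': 57.73085812542442, 'cx': 320.0125626235069, 'cy': 202.78491762322025, 'world_to_cam': [[-0.780968405947989, 0.6243722805474292, 0.01573544391046126, 0.408442448832829], [-0.5057142604186469, -0.6469337633637166, 0.570727424108286, 0.2452160906494004], [0.3665261733086438, 0.437762448257112, 0.8209887960110425, -1.4681069394599642], [0.0, 0.0, 0.0, 1.0]]}
side {'fov_y': 52.99782247241167, 'cx': 319.49913106878313, 'cy': 193.20722339497186, 'world_to_cam': [[0.7982089153541656, -0.6023630936076662, 0.0046077010025426, -0.4026053461941602], [0.43041847832121893, 0.5756781066130509, 0.6952227348742699, -0.26205187934142404], [-0.4214290699142302, -0.5529497454794741, 0.7187796032202167, -0.913771947808228], [0.0, 0.0, 0.0, 1.0]]}
wrist {'fov_y': 60.64908642318548, 'cx': 323.2867062229919, 'cy': 194.84056776847703, 'world_to_cam': [[0.2532511081332824, 0.9674005664002009, -0.00014268088689232288, -0.5498786613638781], [-0.9210959979753857, 0.2410841701447032, -0.3057132405038565, 0.039540182188914245], [-0.29571276391625967, 0.0775536397225224, 0.9521236233928849, -0.37882168754386575], [0.0, 0.0, 0.0, 1.0]]}
```

View pics/scene0.png

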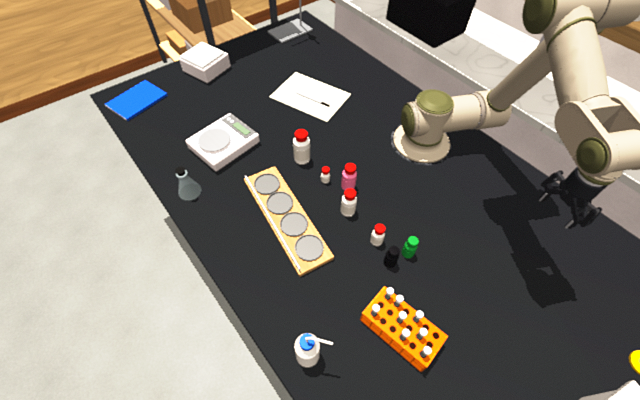

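View pics/side0.png

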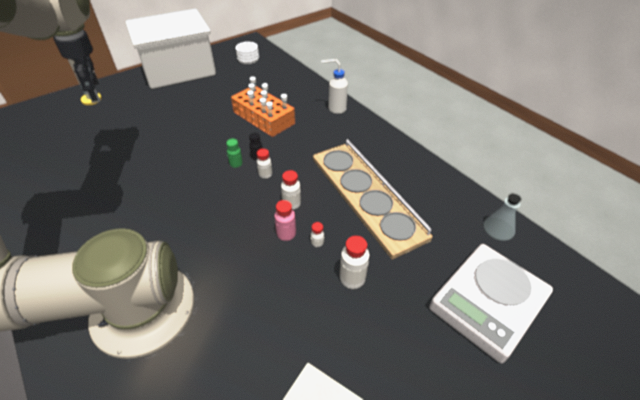

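Scene view: white red-capped bottles have caps at (301,134) for 250, (349,195) for 125, (379,229) for 60 and (325,170) for 30. Look-alikes are pink (350,169), black (392,256) and green (412,242). The side view agrees: 250 (356,246), 125 (290,178), 60 (263,155), 30 (317,228), pink (284,208). The balance is at the end of the row by (222,140) in the scene view.

```bash
cat > h.py <<'E'
import numpy as np, cv2
from rig import *
def ray(d,u,v):
    f=200/np.tan(np.radians(d["fov_y"]/2)); M=np.array(d["world_to_cam"])
    r=M[:3,:3].T@np.array([(u-d["cx"])/f,-(v-d["cy"])/f,-1]); return -M[:3,:3].T@M[:3,3], r/np.linalg.norm(r)
def plane(d,u,v,z):
    c,r=ray(d,u,v); return c+r*(z-c[2])/r[2]
def tri(a,pa,b,pb):
    A=np.zeros((3,3));y=np.zeros(3);L=[]
    for d,p in((a,pa),(b,pb)):
        c,r=ray(d,*p);P=np.eye(3)-np.outer(r,r);A+=P;y+=P@c;L.append((P,c))
    x=np.linalg.solve(A,y);return x,[np.linalg.norm(P@(x-c)) for P,c in L]
def blobs(m,amin=25):
    n,_,st,ce=cv2.connectedComponentsWithStats(m.astype(np.uint8))
    return [(ce[i].round(1),st[i].tolist()) for i in range(1,n) if st[i][4]>=amin]
def red(d):
    h=cv2.cvtColor(d["frame"],cv2.COLOR_RGB2HSV).astype(int)
    return ((h[...,0]<5)|(h[...,0]>176))&(h[...,1]>195)&(h[...,2]>90)
E
python3 - <<'E'
from h import *
S=get_image("scene");D=get_image("side")
for n,d in(("scene",S),("side",D)):
    print(n,[(c.tolist(),s) for c,s in blobs(red(d))])
    h=cv2.cvtColor(d["frame"],cv2.COLOR_RGB2HSV).astype(int)
    w=(h[...,0]>8)&(h[...,0]<25)&(h[...,1]>60)&(h[...,2]>120)
    x0,y0,x1,y1=(238,160,340,280) if n=="scene" else (305,135,435,260)
    m=np.zeros_like(w);m[y0:y1,x0:x1]=w[y0:y1,x0:x1]
    cs,hi=cv2.findContours(m.astype(np.uint8),cv2.RETR_CCOMP,cv2.CHAIN_APPROX_NONE)
    for c,hh in zip(cs,hi[0]):
        if hh[3]>=0 and cv2.contourArea(c)>150:
            e=cv2.fitEllipse(c);print(n,np.round(e[0],1),np.round(e[1],1),plane(d,*e[0],.027).round(4))
for nm,a,b in(("balpan",(215,141),(503,282)),("rack",(404,325),(263,108))):print(nm,tri(S,a,D,b))
c=cv2.resize(S["frame"][100:300,230:430],None,fx=3,fy=3)[:,:,::-1];cv2.imwrite("pics/crop1.png",c)
E
```

```text
scene [([300.8, 134.5], [294, 129, 14, 13, 132]), ([350.0, 168.0], [345, 163, 11, 12, 108]), ([325.3, 169.4], [322, 166, 8, 8, 51]), ([349.9, 193.4], [344, 188, 13, 12, 113]), ([379.6, 228.3], [375, 224, 11, 10, 91])]
scene [308.8 244.4] [26.9 38.8] [0.6502 0.1008 0.027 ]
scene [293.3 223.8] [24.6 28. ] [0.6434 0.008  0.027 ]
scene [273.4 193.9] [25.4 51.2] [ 0.6256 -0.1346  0.027 ]
side []
side [372.5 198.1] [ 29.3 134.3] [ 0.6332 -0.0746  0.027 ]
balpan (array([ 0.67022738, -0.46021672,  0.05543624]), [np.float64(0.0025239118019395506), np.float64(0.002523911801939536)])
rack (array([0.60541411, 0.46801453, 0.04272327]), [np.float64(0.004352969936800174), np.float64(0.004352969936800277)])
```

View pics/crop1.png

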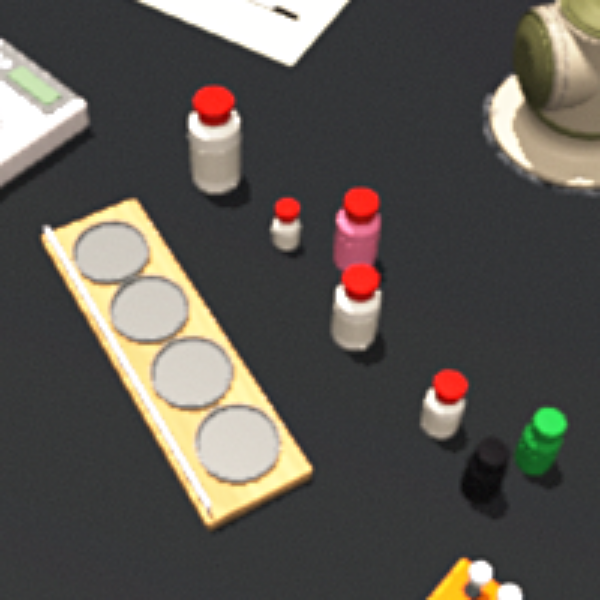

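The crop (scale 3, offset 230,100) shows the four white bottles apart from pink (360,225), black (485,470) and green (545,440), and the dishes at (110,252), (150,310), (192,373), (237,444). The balance is at y<0, so 250→dish_4, 125→dish_3, 60→dish_2, 30→dish_1.

```bash
cat > m.py <<'E'
from h import *
S=get_image("scene");D=get_image("side")
def reds(d):
    h=cv2.cvtColor(d["frame"],cv2.COLOR_RGB2HSV).astype(int)
    return ((h[...,0]<6)|(h[...,0]>172))&(h[...,1]>(195 if d is S else 170))&(h[...,2]>90)
bs=blobs(reds(D));print([(c.tolist(),s) for c,s in bs])
ss=blobs(reds(S))
near=lambda B,p:min(B,key=lambda b:np.hypot(*(b[0]-p)))[0]
for n,a,b,z in(("250",(301,134),(356,246),.123),("125",(350,193),(290,178),.097),("60",(380,228),(263,155),.075),("30",(325,169),(317,228),.055),("pink",(350,168),(284,208),.097)):
    pa,pb=near(ss,a),near(bs,b);x,e=tri(S,pa,D,pb)
    print(n,pa,pb,x.round(4),"resid",np.round(e,4),"expz",z,plane(S,*pa,z).round(4)[:2],plane(D,*pb,z).round(4)[:2])
def dish(d,p):
    g=cv2.GaussianBlur(d["frame"],(3,3),0).copy();m=np.zeros((402,642),np.uint8)
    cv2.floodFill(g,m,(int(p[0]),int(p[1])),0,(14,)*3,(14,)*3,4|cv2.FLOODFILL_MASK_ONLY|cv2.FLOODFILL_FIXED_RANGE|(255<<8))
    c=max(cv2.findContours(m[1:-1,1:-1],cv2.RETR_EXTERNAL,cv2.CHAIN_APPROX_NONE)[0],key=cv2.contourArea)
    return cv2.fitEllipse(cv2.convexHull(c))
for n,a,b in((4,(267,184),(398,226)),(3,(280,203),(377,203)),(2,(294,224),(356,181)),(1,(309,248),(338,160))):
    ea,eb=dish(S,a),dish(D,b);x,e=tri(S,ea[0],D,eb[0])
    print("dish",n,np.round(ea[0]+ea[1],1),np.round(eb[0]+eb[1],1),x.round(4),np.round(e,4),plane(S,*ea[0],.026).round(4)[:2],plane(D,*eb[0],.026).round(4)[:2])
E
python3 m.py
```

```text
[([262.1, 153.3], [257, 148, 11, 11, 96]), ([289.5, 176.9], [283, 171, 14, 13, 151]), ([283.3, 207.7], [276, 201, 15, 15, 166]), ([316.9, 227.3], [312, 223, 11, 10, 88]), ([355.8, 245.7], [346, 236, 21, 21, 334])]
250 [300.8 134.5] [355.8 245.7] [ 0.4338 -0.2249  0.129 ] resid [0.0002 0.0002] expz 0.123 [ 0.4304 -0.23  ] [ 0.437  -0.2216]
125 [349.9 193.3] [289.5 176.9] [0.4539 0.0671 0.1029] resid [0.0004 0.0004] expz 0.097 [0.4503 0.0643] [0.4574 0.0721]
60 [379.6 228.2] [262.1 153.3] [0.4579 0.2162 0.0815] resid [0.0001 0.0001] expz 0.075 [0.4545 0.214 ] [0.4613 0.2232]
30 [325.3 169.3] [316.9 227.3] [ 0.4296 -0.088   0.0613] resid [0.0001 0.0001] expz 0.055 [ 0.4261 -0.092 ] [ 0.4326 -0.0838]
pink [350. 168.] [283.3 207.7] [ 0.3808 -0.0145  0.1016] resid [0.0002 0.0002] expz 0.097 [ 0.3781 -0.0173] [ 0.3827 -0.0108]
dish 4 [266.5 184.   16.1  22.7] [397.6 226.2  22.4  31.9] [ 0.6193 -0.1878  0.0245] [0. 0.] [ 0.6199 -0.1867] [ 0.6183 -0.1886]
dish 3 [279.3 203.   17.9  23.1] [375.9 202.7  20.1  30. ] [ 0.631  -0.0916  0.0242] [0. 0.] [ 0.6316 -0.0905] [ 0.6297 -0.0928]
dish 2 [293.3 224.3  19.8  24. ] [355.8 180.7  17.8  28.4] [0.6437 0.0082 0.0243] [0.0002 0.0002] [0.6443 0.0089] [0.6423 0.007 ]
dish 1 [308.6 247.8  21.6  25.6] [337.9 160.5  15.6  26.4] [0.6575 0.109  0.0243] [0. 0.] [0.658  0.1097] [0.6562 0.1074]
```

Residuals are under 0.5 mm, the dish spacing is about 100 mm and their height is right. The cap heights read 6 mm high because the masks favour the cap tops, which is acceptable. I'll move above bottle_60 and look with the wrist camera.

```bash
python3 -m crank '[0,0,0.01,0.015,-0.015,0,100, 0,0,0.02,0.032,-0.032,0,100, 0,0,0.02,0.034,-0.034,0,100, 0,0,0.02,0.034,-0.034,0,100, 0,0,0.02,0.034,-0.034,0,100, 0,0,0.02,0.034,-0.034,0,100, 0,0,0.02,0.034,-0.034,0,100, 0,0,0,0.034,-0.034,0,100, 0,0,0,0.034,-0.034,0,100, 0,0,0,0.024,-0.023,0,100, 0,0,0,0.009,-0.008,0,100, 0,0,0,0,0,0,100, 0,0,0,0,0,0,100]' 40
python3 - <<'E'
from h import *
S=get_image("scene");D=get_image("side");W=get_image("wrist");s=observe()
print(s["time_s"],s["position"],s["tool_rot"][:,0],s["ft_force"])
print("black",tri(S,(393,247),D,(255,138)),"green",tri(S,(412,240),D,(233,145)))
cv2.imwrite("pics/w1.png",W["frame"][:,:,::-1]);print([(c.tolist(),t,plane(W,*c,.083).round(4)) for c,t in blobs(red(W))])
E
```

```text
time_s: 1.65
position: [0.4569, 0.2167, 0.2453]
tool_rot: [[0.126, 0.992, -0.001], [0.992, -0.126, 0.0], [0.0, -0.001, -1.0]]
ft_force: [-1.0, 0.0, 0.5]
grip_width: 0.0853
1.8 [0.45675303 0.21701867 0.24550884] [1.24558721e-01 9.92212225e-01 1.62921522e-04] [-0.06035575  0.09651412  0.31481341]
black (array([0.47525367, 0.28902009, 0.08411531]), [np.float64(0.0018720412564913952), np.float64(0.0018720412564913952)]) green (array([0.4087101 , 0.3065588 , 0.07807869]), [np.float64(0.0020502407091629845), np.float64(0.0020502407091631558)])
[([27.2, 128.6], [0, 104, 60, 51, 2505], array([ 0.3826, -0.0236,  0.083 ])), ([324.9, 179.4], [307, 161, 36, 38, 1022], array([0.4574, 0.2188, 0.083 ])), ([12.7, 183.3], [0, 169, 30, 30, 708], array([ 0.4267, -0.0547,  0.083 ])), ([150.4, 204.4], [123, 179, 54, 48, 1326], array([0.461 , 0.0602, 0.083 ]))]
```

View pics/w1.png

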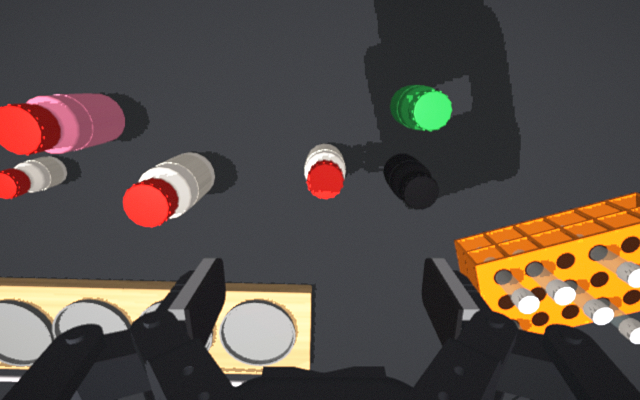

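The wrist view shows the bottle_60 cap at (325,179), which gives (0.457,0.219) and agrees with triangulation. The black one at (422,190) is 72 mm off in the jaw direction, so I'll descend half open.

```bash
python3 -m crank '[0,0,0,0.001,0.001,-0.01,62, 0,0,0,0,0,-0.02,62, 0,0,0,0,0,-0.025,62, 0,0,0,0,0,-0.025,62, 0,0,0,0,0,-0.025,62, 0,0,0,0,0,-0.025,62, 0,0,0,0,0,-0.02,62, 0,0,0,0,0,-0.012,62, 0,0,0,0,0,-0.006,62, 0,0,0,0,0,0,62, 0,0,0,0,0,0,62, 0,0,0,0,0,0,20, 0,0,0,0,0,0,20, 0,0,0,0,0,0,20, 0,0,0,0,0,0,20, 0,0,0,0,0,0,20, 0,0,0,0,0,0,20, 0,0,0,0,0,0,20]' 40
python3 - <<'E'
from h import *
W=get_image("wrist");cv2.imwrite("pics/w2.png",W["frame"][:,:,::-1])
E
```

```text
time_s: 3.6
position: [0.4591, 0.2171, 0.0781]
tool_rot: [[0.126, 0.992, 0.002], [0.992, -0.126, 0.001], [0.001, 0.002, -1.0]]
ft_force: [-0.4, 1.2, 6.0]
grip_width: 0.0308
```

View pics/w2.png

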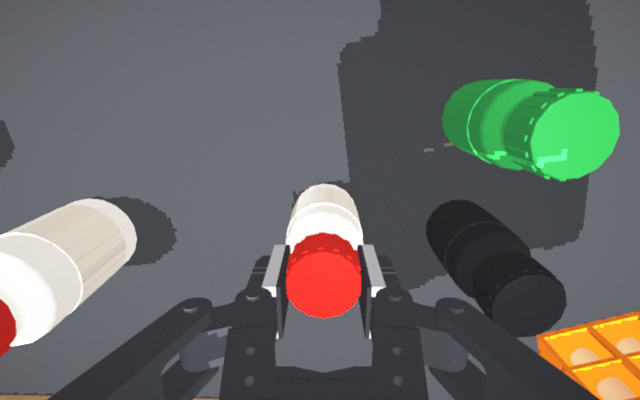

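The grip holds the cap, width 30.8 mm on a 32 mm cap. Now I'll lift and carry it to above dish_2.

```bash
python3 -m crank '[0,0,0,0,0,0.008,20, 0,0,0,0,0,0.02,20, 0,0,0,0,0,0.03,20, 0,0,0,0,0,0.025,20, 0,0,0,0.01,-0.01,0.012,20, 0,0,0,0.02,-0.023,0,20, 0,0,0,0.025,-0.028,0,20, 0,0,0,0.025,-0.028,0,20, 0,0,0,0.025,-0.028,0,20, 0,0,0,0.025,-0.028,0,20, 0,0,0,0.025,-0.028,0,20, 0,0,0,0.018,-0.021,0,20, 0,0,0,0.009,-0.010,0,20, 0,0,0,0.003,-0.004,0,20, 0,0,0,0,0,0,20, 0,0,0,0,0,0,20]' 40
python3 - <<'E'
from h import *
S=get_image("scene");D=get_image("side");W=get_image("wrist")
c=np.hstack([cv2.resize(S["frame"][120:270,240:400],(400,375)),cv2.resize(D["frame"][90:240,300:460],(400,375))])
cv2.imwrite("pics/p3.png",c[:,:,::-1]);cv2.imwrite("pics/w3.png",W["frame"][:,:,::-1])
E
```

```text
time_s: 5.25
position: [0.643, 0.0101, 0.1725]
tool_rot: [[0.125, 0.992, -0.0], [0.992, -0.125, 0.0], [0.0, -0.001, -1.0]]
ft_force: [0.4, -0.1, -0.3]
grip_width: 0.0308
```

View pics/p3.png

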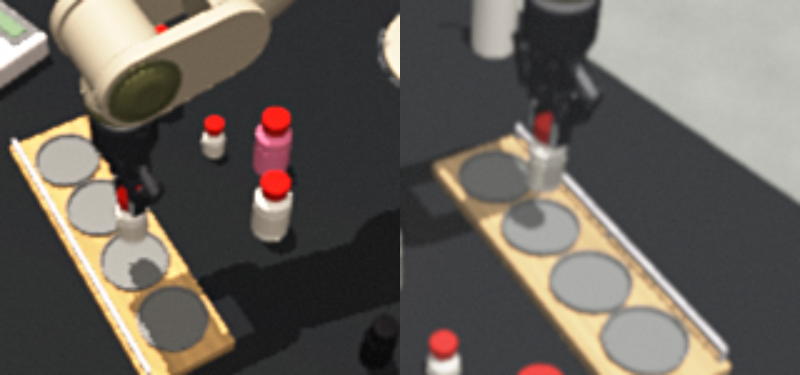

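View pics/w3.png

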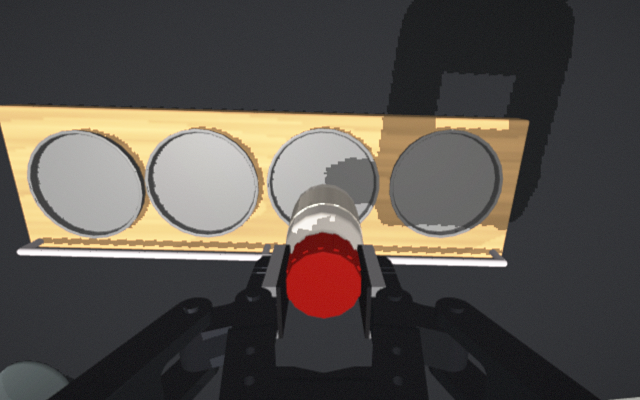

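The bottle hangs upright over dish_2. In the wrist view the dish rims are centred at about (88,183), (203,182), (323,181), (446,182).

Run:
```python
from h import *
W=get_image("wrist");P=[plane(W,*p,.029)[:2] for p in((88,183),(203,182),(323,181),(446,182))]
print(np.round(P,4),[np.linalg.norm(P[i+1]-P[i]).round(4) for i in range(3)])
c=plane(W,324,275,.17);print(c,observe()["position"])
```

```text
[[ 0.6175 -0.182 ]
 [ 0.6285 -0.0878]
 [ 0.64    0.0104]
 [ 0.6536  0.1109]] [np.float64(0.0948), np.float64(0.0989), np.float64(0.1014)]
[0.64320733 0.0103633  0.17      ] [0.6433342  0.00972607 0.17261828]
```

Agrees within 4 mm, and the cap is centred under the TCP. Lowering.

```bash
python3 -m crank '[0,0,0,-0.001,0,-0.01,20, 0,0,0,0,0,-0.02,20, 0,0,0,0,0,-0.018,20, 0,0,0,0,0,-0.01,20, 0,0,0,0,0,-0.005,20, 0,0,0,0,0,-0.003,20, 0,0,0,0,0,-0.002,20, 0,0,0,0,0,-0.001,20, 0,0,0,0,0,0,20, 0,0,0,0,0,0,20]'
```

```text
time_s: 6.45
position: [0.6428, 0.0089, 0.1037]
tool_rot: [[0.126, 0.992, 0.001], [0.992, -0.126, -0.0], [-0.0, 0.001, -1.0]]
ft_force: [-1.1, -0.4, -0.7]
grip_width: 0.0304
```

```bash
python3 -m crank '[0,0,0,0,0,-0.001,20, 0,0,0,0,0,-0.0005,20, 0,0,0,0,0,-0.0005,20, 0,0,0,0,0,0,20]'; python3 -m crank '[0,0,0,0,0,-0.0005,20, 0,0,0,0,0,-0.0005,20,0,0,0,0,0,0,20]'
```

```text
time_s: 6.85
position: [0.643, 0.0089, 0.1021]
tool_rot: [[0.126, 0.992, 0.001], [0.992, -0.126, -0.0], [-0.0, 0.001, -1.0]]
ft_force: [-0.8, -0.4, 5.5]
grip_width: 0.0306
time_s: 7.15
position: [0.6433, 0.0089, 0.1021]
tool_rot: [[0.126, 0.992, 0.003], [0.992, -0.126, -0.0], [-0.0, 0.003, -1.0]]
ft_force: [-2.5, 0.5, 11.5]
grip_width: 0.0307
```

Contact at 102 mm, as predicted. Release, rise, and go above bottle_125.

```bash
python3 -m crank '[0,0,0,0,0,0.0005,26, 0,0,0,0,0,0.0005,34, 0,0,0,0,0,0,45, 0,0,0,0,0,0,60, 0,0,0,0,0,0,60, 0,0,0,0,0,0.01,60, 0,0,0,0,0,0.025,60, 0,0,0,0,0,0.035,65, 0,0,0,0,0,0.035,70, 0,0,0,-0.015,0.005,0.025,75, 0,0,0,-0.03,0.009,0.012,75, 0,0,0,-0.035,0.011,0,75, 0,0,0,-0.035,0.011,0,75, 0,0,0,-0.035,0.011,0,75, 0,0,0,-0.025,0.007,0,75, 0,0,0,-0.011,0.003,0,75, 0,0,0,-0.004,0.001,0,75, 0,0,0,0,0,0,75, 0,0,0,0,0,0,75]'
cat > look.py <<'E'
from h import *
import sys
zs=[float(a) for a in sys.argv[1:]]
W=get_image("wrist");s=observe();print(s["position"],s["time_s"])
for c,t in blobs(red(W)):
    if t[4]>400: print(c,t,[plane(W,*c,z).round(4)[:2].tolist() for z in zs])
cv2.imwrite("pics/w_%d.png"%(s["time_s"]*100),W["frame"][:,:,::-1])
E
python3 look.py .104
```

```text
time_s: 9.05
position: [0.4537, 0.0666, 0.2433]
tool_rot: [[0.127, 0.992, 0.0], [0.992, -0.127, -0.0], [-0.0, 0.0, -1.0]]
ft_force: [-0.1, -0.8, 0.5]
grip_width: 0.0641
[0.45362598 0.0665974  0.24317151] 9.1
[327.9 183.8] [305, 162, 45, 46, 1356] [[0.4522, 0.0709]]
```

```bash
python3 -m crank '[0,0,0,0,0.002,-0.01,75, 0,0,0,0,0,-0.025,75, 0,0,0,0,0,-0.03,75, 0,0,0,0,0,-0.03,75, 0,0,0,0,0,-0.025,75, 0,0,0,0,0,-0.014,75, 0,0,0,0,0,-0.007,75, 0,0,0,0,0,-0.002,75, 0,0,0,0,0,0,75, 0,0,0,0,0,0,30, 0,0,0,0,0,0,30, 0,0,0,0,0,0,30, 0,0,0,0,0,0,30, 0,0,0,0,0,0,30, 0,0,0,0,0,0,30, 0,0,0,0,0,0,30]' 40; python3 look.py .1
```

```text
time_s: 10.7
position: [0.4531, 0.069, 0.1011]
tool_rot: [[0.126, 0.992, 0.002], [0.992, -0.126, -0.0], [0.0, 0.002, -1.0]]
ft_force: [-0.1, 0.0, 5.8]
grip_width: 0.0368
[0.45311098 0.0689729  0.10111257] 10.75
[121.8 125.5] [55, 83, 96, 106, 2753] [[0.38, 0.0029]]
[ 43.1 227.9] [4, 203, 70, 53, 1712] [[0.416, -0.0415]]
[323.3 278.6] [279, 229, 89, 98, 6952] [[0.4539, 0.069]]
```

Gripped at 36.8 mm on a 38 mm cap. Carry to dish_3.

```bash
python3 -m crank '[0,0,0,0,0,0.008,30, 0,0,0,0,0,0.02,30, 0,0,0,0,0,0.03,30, 0,0,0,0,0,0.025,30, 0,0,0,0.01,-0.009,0.012,30, 0,0,0,0.02,-0.018,0,30, 0,0,0,0.025,-0.0225,0,30, 0,0,0,0.025,-0.0225,0,30, 0,0,0,0.025,-0.0225,0,30, 0,0,0,0.025,-0.0225,0,30, 0,0,0,0.022,-0.02,0,30, 0,0,0,0.015,-0.0135,0,30, 0,0,0,0.007,-0.006,0,30, 0,0,0,0.003,-0.0025,0,30, 0,0,0,0,0,0,30, 0,0,0,0,0,0,30]' 40
python3 look.py .19
```

```text
time_s: 12.35
position: [0.6291, -0.0893, 0.1956]
tool_rot: [[0.126, 0.992, -0.0], [0.992, -0.126, 0.0], [0.0, -0.0, -1.0]]
ft_force: [0.8, 0.4, -2.0]
grip_width: 0.0366
[ 0.6291717  -0.08928271  0.19561955] 12.4
[467.9 205.3] [441, 181, 55, 50, 2030] [[0.6058, -0.0258]]
[323.2 278.6] [279, 229, 90, 98, 6984] [[0.6326, -0.0896]]
```

```bash
python3 -m crank '[0,0,0,0.001,-0.001,-0.01,30, 0,0,0,0,0,-0.02,30, 0,0,0,0,0,-0.018,30, 0,0,0,0,0,-0.010,30, 0,0,0,0,0,-0.006,30, 0,0,0,0,0,-0.003,30, 0,0,0,0,0,-0.002,30, 0,0,0,0,0,-0.001,30, 0,0,0,0,0,-0.0005,30, 0,0,0,0,0,0,30, 0,0,0,0,0,0,30]'
```

```text
time_s: 13.5
position: [0.6308, -0.0911, 0.1252]
tool_rot: [[0.127, 0.992, 0.001], [0.992, -0.127, -0.0], [-0.0, 0.001, -1.0]]
ft_force: [0.9, 0.0, -0.4]
grip_width: 0.0364
```

```bash
python3 -m crank '[0,0,0,0,0,-0.0005,30, 0,0,0,0,0,-0.0005,30, 0,0,0,0,0,-0.0003,30, 0,0,0,0,0,0,30]'
```

```text
time_s: 13.9
position: [0.6312, -0.0911, 0.1252]
tool_rot: [[0.126, 0.992, 0.002], [0.992, -0.126, -0.001], [-0.0, 0.003, -1.0]]
ft_force: [-0.7, 1.3, 9.5]
grip_width: 0.0366
```

```bash
python3 -m crank '[0,0,0,0,0,0.0005,34, 0,0,0,0,0,0.0003,42, 0,0,0,0,0,0,54, 0,0,0,0,0,0,65, 0,0,0,0,0,0,65, 0,0,0,0,0,0.01,65, 0,0,0,0,0,0.025,65, 0,0,0,0,0,0.035,70, 0,0,0,0,0,0.035,80, 0,0,0,-0.015,-0.01,0.03,80, 0,0,0,-0.03,-0.02,0.015,80, 0,0,0,-0.035,-0.024,0,80, 0,0,0,-0.035,-0.024,0,80, 0,0,0,-0.035,-0.024,0,80, 0,0,0,-0.025,-0.017,0,80, 0,0,0,-0.015,-0.01,0,80, 0,0,0,-0.007,-0.005,0,80, 0,0,0,0,0,0,80, 0,0,0,0,0,0,80]'
python3 look.py .131
```

```text
time_s: 15.8
position: [0.4342, -0.2248, 0.2745]
tool_rot: [[0.126, 0.992, 0.0], [0.992, -0.126, -0.0], [-0.0, 0.0, -1.0]]
ft_force: [0.1, 0.3, 0.7]
grip_width: 0.0681
[ 0.43432693 -0.22463312  0.27438955] 15.85
[568.1  84.2] [535, 60, 59, 49, 1911] [[0.3791, -0.031]]
[459.2 144.1] [444, 132, 30, 26, 614] [[0.4145, -0.1129]]
[325.1 183.3] [299, 155, 53, 57, 2335] [[0.4332, -0.2228]]
[568.6 332.4] [549, 318, 37, 33, 644] [[0.6101, -0.0095]]
```

```bash
python3 -m crank '[0,0,0,0,0.001,-0.01,80, 0,0,0,0,0,-0.025,80, 0,0,0,0,0,-0.03,80, 0,0,0,0,0,-0.03,80, 0,0,0,0,0,-0.025,80, 0,0,0,0,0,-0.018,80, 0,0,0,0,0,-0.008,80, 0,0,0,0,0,-0.002,80, 0,0,0,0,0,0,80, 0,0,0,0,0,0,38, 0,0,0,0,0,0,38, 0,0,0,0,0,0,38, 0,0,0,0,0,0,38, 0,0,0,0,0,0,38, 0,0,0,0,0,0,38]' 50; python3 look.py .126
```

```text
time_s: 17.35
position: [0.4341, -0.2243, 0.1274]
tool_rot: [[0.126, 0.992, 0.002], [0.992, -0.126, -0.001], [-0.001, 0.002, -1.0]]
ft_force: [0.3, 0.8, 6.1]
grip_width: 0.0433
[ 0.43410424 -0.22426275  0.12738807] 17.4
[549.7 184. ] [521, 161, 58, 47, 2065] [[0.4042, -0.1306]]
[323.8 276.8] [270, 219, 107, 114, 9493] [[0.4342, -0.2239]]
```

```bash
python3 -m crank '[0,0,0,0,0,0.008,38, 0,0,0,0,0,0.02,38, 0,0,0,0,0,0.03,38, 0,0,0,0,0,0.025,38, 0,0,0,0.01,0.002,0.012,38, 0,0,0,0.02,0.004,0,38, 0,0,0,0.027,0.005,0,38, 0,0,0,0.027,0.005,0,38, 0,0,0,0.027,0.005,0,38, 0,0,0,0.027,0.005,0,38, 0,0,0,0.021,0.005,0,38, 0,0,0,0.014,0.003,0,38, 0,0,0,0.008,0.002,0,38, 0,0,0,0.0035,0,0,38, 0,0,0,0,0,0,38, 0,0,0,0,0,0,38]' 50
python3 look.py .22
```

```text
time_s: 19.0
position: [0.6176, -0.1883, 0.2215]
tool_rot: [[0.127, 0.992, -0.0], [0.992, -0.127, -0.0], [-0.0, -0.0, -1.0]]
ft_force: [0.8, 0.2, -2.5]
grip_width: 0.0428
[ 0.61765668 -0.18831344  0.22155278] 19.05
[585.8 193.2] [556, 170, 58, 46, 1803] [[0.5935, -0.0799]]
[467.  208.3] [438, 181, 57, 53, 2209] [[0.594, -0.1268]]
[322.3 282.4] [271, 221, 106, 112, 8438] [[0.6205, -0.1889]]
```

```bash
ls -t pics | head -1; cp pics/$(ls -t pics | head -1) pics/last.png
```

```text
w_1905.png
```

View pics/last.png

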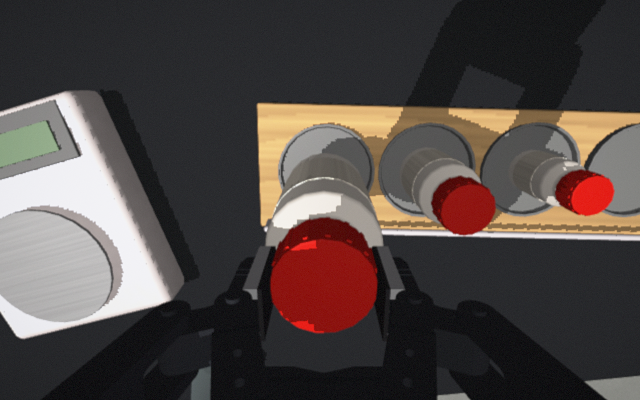

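The wrist view shows bottle_250 over dish_4, centre near (326,169), with 125 and 60 standing in dishes 3 and 2. Lowering.

```bash
python3 -m crank '[0,0,0,0.001,0.001,-0.01,38, 0,0,0,0,0,-0.02,38, 0,0,0,0,0,-0.018,38, 0,0,0,0,0,-0.010,38, 0,0,0,0,0,-0.006,38, 0,0,0,0,0,-0.003,38, 0,0,0,0,0,-0.002,38, 0,0,0,0,0,-0.0005,38, 0,0,0,0,0,0,38, 0,0,0,0,0,0,38]'; python3 -m crank '[0,0,0,0,0,-0.0005,38, 0,0,0,0,0,-0.0005,38, 0,0,0,0,0,0,38]'
```

```text
time_s: 20.05
position: [0.6193, -0.1871, 0.1522]
tool_rot: [[0.126, 0.992, 0.001], [0.992, -0.126, -0.0], [-0.0, 0.001, -1.0]]
ft_force: [0.3, 0.2, -2.4]
grip_width: 0.0436
time_s: 20.35
position: [0.6194, -0.1871, 0.1515]
tool_rot: [[0.126, 0.992, 0.001], [0.992, -0.126, -0.0], [-0.0, 0.001, -1.0]]
ft_force: [-0.5, 0.1, 2.9]
grip_width: 0.0433
```

```bash
python3 -m crank '[0,0,0,0,0,0,42, 0,0,0,0,0,0,50, 0,0,0,0,0,0,60, 0,0,0,0,0,0,70, 0,0,0,0,0,0,70, 0,0,0,0,0,0.01,70, 0,0,0,0,0,0.025,70, 0,0,0,0,0,0.035,70, 0,0,0,-0.01,0.005,0.025,65, 0,0,0,-0.025,0.013,0,65, 0,0,0,-0.035,0.018,0,65, 0,0,0,-0.035,0.018,0,65, 0,0,0,-0.035,0.018,0,65, 0,0,0,-0.025,0.014,0,65, 0,0,0,-0.015,0.008,0,65, 0,0,0,-0.007,0.004,0,65, 0,0,0,-0.003,0.001,0,65, 0,0,0,0,0,-0.02,65, 0,0,0,0,0,-0.02,65, 0,0,0,0,0,0,65]'
python3 look.py .061
```

```text
time_s: 22.35
position: [0.4289, -0.0881, 0.2041]
tool_rot: [[0.127, 0.992, -0.004], [0.992, -0.127, 0.002], [0.001, -0.004, -1.0]]
ft_force: [0.2, 0.5, 1.3]
grip_width: 0.0556
[ 0.42947942 -0.08835622  0.20542865] 22.4
[426.7 120.4] [395, 92, 64, 59, 2907] [[0.3868, -0.001]]
[327.4 185.2] [312, 170, 30, 31, 693] [[0.4291, -0.0842]]
```

```bash
python3 -m crank '[0,0,0,0,0.002,-0.01,55, 0,0,0,0,0,-0.025,55, 0,0,0,0,0,-0.03,55, 0,0,0,0,0,-0.03,55, 0,0,0,0,0,-0.025,55, 0,0,0,0,0,-0.015,55, 0,0,0,0,0,-0.006,55, 0,0,0,0,0,-0.002,55, 0,0,0,0,0,0,55, 0,0,0,0,0,0,55, 0,0,0,0,0,0,16, 0,0,0,0,0,0,16, 0,0,0,0,0,0,16, 0,0,0,0,0,0,16, 0,0,0,0,0,0,16, 0,0,0,0,0,0,16]' 30; python3 look.py .057
```

```text
time_s: 24.0
position: [0.4296, -0.0862, 0.0634]
tool_rot: [[0.126, 0.992, 0.001], [0.992, -0.126, -0.001], [-0.0, 0.001, -1.0]]
ft_force: [0.6, 0.6, 7.2]
grip_width: 0.0246
[ 0.42956749 -0.08617837  0.0634138 ] 24.05
[563.5 162.4] [478, 97, 162, 147, 17426] [[0.393, 0.0156]]
[323.3 271.8] [295, 239, 58, 66, 3120] [[0.4301, -0.0861]]
```

```bash
python3 -m crank '[0,0,0,0,0,0.008,16, 0,0,0,0,0,0.02,16, 0,0,0,0,0,0.03,16, 0,0,0,0,0,0.03,16, 0,0,0,0,0,0.02,16, 0,0,0,0.01,0.0085,0.012,16, 0,0,0,0.02,0.017,0,16, 0,0,0,0.027,0.0235,0,16, 0,0,0,0.027,0.0235,0,16, 0,0,0,0.027,0.0235,0,16, 0,0,0,0.027,0.0235,0,16, 0,0,0,0.027,0.0235,0,16, 0,0,0,0.024,0.0205,0,16, 0,0,0,0.02,0.017,0,16, 0,0,0,0.011,0.009,0,16, 0,0,0,0.0065,0.0055,0,16, 0,0,0,0,0,0,16, 0,0,0,0,0,0,16]' 30
python3 look.py .18
```

```text
time_s: 25.85
position: [0.6552, 0.1085, 0.1829]
tool_rot: [[0.127, 0.992, -0.001], [0.992, -0.127, -0.0], [-0.0, -0.001, -1.0]]
ft_force: [-1.2, 0.2, -0.3]
grip_width: 0.0243
[0.65518668 0.1083973  0.18302425] 25.9
[171.9 211.3] [143, 185, 58, 52, 2109] [[0.6182, 0.0511]]
[ 13.9 225.4] [0, 195, 35, 66, 1638] [[0.616, -0.0153]]
[323.3 271.7] [295, 238, 58, 67, 3136] [[0.6537, 0.1089]]
```

```bash
cp pics/$(ls -t pics | grep w_ | head -1) pics/last2.png
```

```text
(no output)
```

View pics/last2.png

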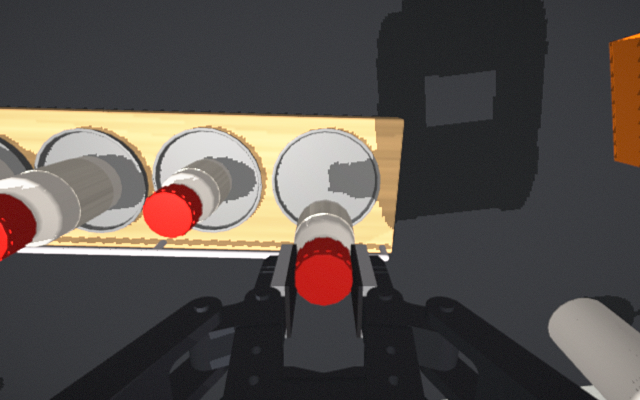

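The wrist view shows bottle_30 centred over dish_1, centre (327,180). Lowering.

```bash
python3 -m crank '[0,0,0,0.001,0.001,-0.01,16, 0,0,0,0,0,-0.025,16, 0,0,0,0,0,-0.025,16, 0,0,0,0,0,-0.018,16, 0,0,0,0,0,-0.008,16, 0,0,0,0,0,-0.004,16, 0,0,0,0,0,-0.002,16, 0,0,0,0,0,-0.001,16, 0,0,0,0,0,-0.001,16, 0,0,0,0,0,0,16, 0,0,0,0,0,0,16]'
```

```text
time_s: 27.0
position: [0.6568, 0.11, 0.0892]
tool_rot: [[0.126, 0.992, 0.001], [0.992, -0.126, -0.0], [0.0, 0.001, -1.0]]
ft_force: [-0.5, -0.4, 0.5]
grip_width: 0.0248
```

```bash
python3 -m crank '[0,0,0,0,0,-0.001,16, 0,0,0,0,0,-0.0005,16, 0,0,0,0,0,0,16, 0,0,0,0,0,0,16]';python3 -m crank '[0,0,0,0,0,-0.0005,16, 0,0,0,0,0,-0.0005,16, 0,0,0,0,0,0,16]'
```

```text
time_s: 27.4
position: [0.6568, 0.11, 0.0876]
tool_rot: [[0.126, 0.992, 0.0], [0.992, -0.126, 0.0], [0.0, 0.0, -1.0]]
ft_force: [0.2, 1.1, 2.5]
grip_width: 0.0247
time_s: 27.7
position: [0.6571, 0.11, 0.0875]
tool_rot: [[0.126, 0.992, 0.002], [0.992, -0.126, -0.0], [0.0, 0.002, -1.0]]
ft_force: [-1.1, -0.3, 7.4]
grip_width: 0.0246
```

Contact; release, rise and back away toward the robot so both cameras see the row.

```bash
python3 -m crank '[0,0,0,0,0,0.0005,21, 0,0,0,0,0,0.0005,28, 0,0,0,0,0,0,38, 0,0,0,0,0,0,50, 0,0,0,0,0,0,55, 0,0,0,0,0,0.01,55, 0,0,0,0,0,0.025,55, 0,0,0,0,0,0.04,55, 0,0,0,0,0,0.04,55, 0,0,0,-0.02,0.02,0.04,55, 0,0,0,-0.04,0.04,0.01,55, 0,0,0,-0.04,0.04,0,55, 0,0,0,-0.04,0.04,0,55, 0,0,0,-0.04,0.04,0,55, 0,0,0,-0.04,0.04,0,55, 0,0,0,-0.03,0.03,0,55, 0,0,0,-0.02,0.02,0,55, 0,0,0,0,0,0,55, 0,0,0,0,0,0,55]'
cat > fin.py <<'E'
from h import *
S=get_image("scene");D=get_image("side");print(observe()["position"],observe()["time_s"])
def reds(d):
    h=cv2.cvtColor(d["frame"],cv2.COLOR_RGB2HSV).astype(int)
    return ((h[...,0]<6)|(h[...,0]>172))&(h[...,1]>(195 if d is S else 170))&(h[...,2]>90)
bs,ss=blobs(reds(D)),blobs(reds(S))
for n,d,z in((250,(.6187,-.1888),.153),(125,(.6312,-.091),.127),(60,(.644,.0086),.105),(30,(.6573,.1086),.085)):
    best=min((tri(S,a[0],D,b[0])+(a[0],b[0]) for a in ss for b in bs),key=lambda t:np.linalg.norm(t[0]-[*d,z])+5*t[1][0])
    print(n,best[0].round(4),np.round(best[1],4),"off",(best[0][:2]-d).round(4),"z exp",z,best[2],best[3])
print("balpan/rack check by eye")
c=np.vstack([np.hstack([cv2.resize(S["frame"][100:280,170:410],(400,300)),cv2.resize(D["frame"][90:270,300:540],(400,300))])])
cv2.imwrite("pics/fin.png",c[:,:,::-1])
E
python3 fin.py
```

```text
time_s: 29.6
position: [0.4104, 0.3563, 0.2517]
tool_rot: [[0.125, 0.992, 0.001], [0.992, -0.125, 0.0], [0.0, 0.001, -1.0]]
ft_force: [0.7, -0.4, -0.3]
grip_width: 0.0467
[0.41118334 0.35556808 0.25129929] 29.7
250 [ 0.6191 -0.1879  0.1524] [0. 0.] off [0.0004 0.0009] z exp 0.153 [262.5 160.2] [405.2 192.3]
125 [ 0.633  -0.0928  0.1252] [0.0004 0.0004] off [ 0.0018 -0.0018] z exp 0.127 [276.3 185.3] [381.1 176.2]
60 [0.6425 0.0081 0.1017] [0.0002 0.0002] off [-0.0015 -0.0005] z exp 0.105 [292.5 211.3] [357.5 160.9]
30 [0.658  0.1094 0.0832] [0. 0.] off [0.0007 0.0008] z exp 0.085 [308.3 239. ] [338.7 145.4]
balpan/rack check by eye
```

View pics/fin.png

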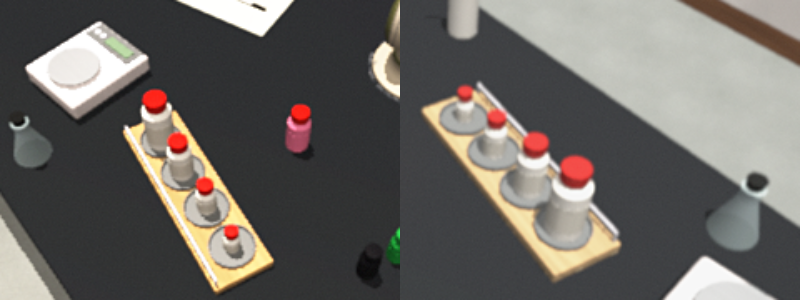

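All four stand upright, centred and in the right order, so I'm handing in.

```bash
python3 -c "from rig import *; print(close_job())"
```

```text
the job is handed in; nothing more can be done
None
```

The four white bottles are lined up by size: bottle_250 in dish_4 on the balance's side, then bottle_125 in dish_3, bottle_60 in dish_2 and bottle_30 in dish_1 on the tube rack's side. I gripped each by the cap and lowered it until it touched the dish floor before releasing. The job was handed in at about 30 s of the 104 s allowed.

- **Position:** the last two-view check put every cap within about 3 mm of its dish centre, against the 15 mm allowed.
- **Upright:** cap heights were as expected for bottles standing on the dish floors, and both views show them upright and released, with the gripper well clear.
- **Left alone:** the balance, the tube rack and the pink, black and green look-alikes were not touched. I judged this from the planned paths and the pictures and did not measure the balance and rack again. The last crop does not show the rack.
- **Disagreements:** the wrist view placed the dish centres up to 6 mm from the two-camera estimates. Before the first grasp, the cap heights read about 6 mm high because the colour mask favoured the cap tops. Neither mattered for the placing.

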